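# Send the loaf tins down the slide and snap the keeper bar over

### The job

Push the two loaf tins off the level deck of the white tin slide and down the ramp, each in its own lane, until both sit flat and fully home against the end stop. Then push the upright keeper bar over its centre so that it snaps down flat across both lanes behind the tins and stays there. Leave the other things on the bench where they are.

Things in the scene. Friction and masses are not known exactly. Their poses are not given: they have to be found in the camera images.
- slide: White plastic tin slide, fixed, 370 long x 160 mm wide. Origin on the bench under it; x level along the lanes, downhill (points to the robot's left, give or take 20 degrees); y across (+y is the robot's side); z up. Two 72 mm lanes centred on y = -37.5 and +37.5 mm; side walls and divider stand 22 mm above the floor. Level deck x = -200 to -40 mm, 75 mm above the bench, open at its -x end.
- crest (a point): Where deck and ramp meet, at slide x = -40, y = 0, on the floor, 75 mm above the bench. From here the ramp falls 12 degrees, 205 mm along the slope, to the end stop. Tins do not slide by themselves, not even on the ramp: each stays where it is left and must be pushed all the way (a few N).
- stop (a point): Foot of the end stop, in the middle: slide x = 160.5, y = 0, 32 mm above the bench. The stop is a plate across both lanes, 40 mm high, square to the ramp.
- home_a (a point): Where the centre of tin a lies when fully home: slide x = 122, y = -37.5 mm, 69 mm above the bench. The tin's rear face then meets the ramp floor at slide x = 72 mm and leans 12 degrees downhill.
- home_b (a point): The same for tin b: slide x = 122, y = +37.5 mm.
- tin_a_mid (a point): Centre (half-way up) of the open, empty steel loaf tin in the lane at slide y = -37.5 mm (far from the robot). 90 long (its x, along the lane) x 64 wide x 55 mm high, walls 3 mm, about 0.25 kg. Starts on the level deck, centre between slide x = -150 and -85 mm.
- tin_b_mid (a point): The same for the like tin in the lane at slide y = +37.5 mm (near the robot).
- keeper (a joint): Keeper bar on the slide's side away from the robot, swinging in the upright plane across the lanes. rad: 0 = open, leaning 25 degrees back past upright, away from the lanes; 0.44 = upright, the centre; 2.0 = locked, level across both lanes. Pushed past the centre (a few N at the paddle) it snaps down by its own weight; short of it, it falls back.
- pivot (a point): Pivot of the keeper bar: slide x = 60, y = -94 mm, 91 mm above the bench. The bar is steel, 18 mm wide, 14 thick, 165 mm from pivot to tip. Locked, it lies level at this height, about 10 mm behind the homed tins.
- paddle (a point): Middle of the black paddle at the bar's end (50 mm long, 30 wide, 18 thick), 140 mm from the pivot. Open, it is 59 mm outside the pivot (slide -y) and 127 mm above it; it swings with the bar.
- mould_small: Bystander, to be left alone: small round brown baking mould, empty, 90 mm across, 50 high, beyond the low end of the slide; origin at the centre of its underside.
- seed_jar: Bystander, to be left alone: glass jar with steel cap, 60 mm across, 100 high, near the slide on the side away from the robot; origin at the centre of its underside.
- scraper: Bystander, to be left alone: flat bench scraper, 110 x 110 mm, 20 high, lying off the upper end of the slide; origin at the centre of its underside.
- mix_bowl: Bystander, to be left alone: white bowl, 200 mm across, 85 high, on the robot's right; origin at the centre of its underside.
- mould_big: Bystander, to be left alone: large round brown baking mould, empty, 170 mm across, 70 high, on the left; origin at the centre of its underside.
- mug: Bystander, to be left alone: white mug, 80 mm across, 90 high, on the left; origin at the centre of its underside.

How it is judged:
On the way, in this order (a step that is already met when the one before it is completed fails the run):
1. both tins are home against the end stop while the keeper bar is still open (x of each of tin_a_mid, tin_b_mid in the frame of slide above 0.117 m and y of tin_a_mid in the frame of slide between -0.0525 and -0.0225 m and angle between tin_a_mid's own z axis and vertical between 0.15 and 0.27 rad and y of tin_b_mid in the frame of slide between 0.0225 and 0.0525 m and angle between tin_b_mid's own z axis and vertical between 0.15 and 0.27 rad and value of joint keeper below 0.4 rad), for 0.2 s.
2. the keeper bar has snapped over and lies locked across the lanes (value of joint keeper above 1.93 rad), for 0.2 s.
At the end, for the whole second after the job is handed in: Both tins lie flat on the ramp, each in its own lane (within 15 mm of its middle) and within 5 mm of fully home against the end stop, at rest, and the keeper bar lies locked across the lanes (within 0.07 rad of its end position) (x of each of tin_a_mid, tin_b_mid in the frame of slide above 0.117 m and y of tin_a_mid in the frame of slide between -0.0525 and -0.0225 m and angle between tin_a_mid's own z axis and vertical between 0.15 and 0.27 rad and y of tin_b_mid in the frame of slide between 0.0225 and 0.0525 m and angle between tin_b_mid's own z axis and vertical between 0.15 and 0.27 rad and value of joint keeper above 1.93 rad and linear speed of each of tin_a, tin_b below 0.02 m/s); the robot touches nothing.
It fails at once if another thing on the bench is shifted by more than 30 mm (distance of any of mould_small, seed_jar, scraper, mix_bowl, mould_big, mug from where it was at the start of the episode above 0.03 m).
It also fails if it takes over 69 s, if anything falls off the work surface, if the arm or the gripper's body presses on something with over 40 N, if the wrist force passes 120 N, or if a joint passes its speed limit or range.

### The arm

A 7-joint arm with a two-finger parallel gripper is mounted at the origin on the work surface. World frame = base frame: x ahead of the robot, y to its left, z up, the work surface at z = 0. Lengths are in m, angles in rad, forces in N, time in s.
With the tool pointing down it reaches from about 0.35 to 0.9 m from the base axis. Payload 8.1 kg.
Tool frame: the origin (TCP) lies on the centre line of the jaws, within the pads' length; the fingertips stand 17 mm ahead of it and the grasp point (between the pads) lies 2 mm behind it; z points along the fingers, y is the direction in which the jaws open and shut (so a half turn about z gives the same grasp; the last joint's range is limited). The gripper opens to 92 mm and grips with 3 to 60 N. Pads are 19 mm wide; open, the fingers measure 130 mm over their backs; the gripper's body (75 mm by 190 mm) begins 47 mm behind the grasp point.
Start: joints at [-1.389, 0.434, 0.025, 1.573, -0.012, 1.134, -0.075], TCP at [0.176, 0.6, 0.244] pointing down, gripper open.
Joint ranges: [-2.62, 2.62], [-0.44, 2.09], [-1.27, 1.32], [0.08, 2.57], [-1.32, 4.46], [0.12, 2], [-2.74, 2.74]. Speed limits (rad/s): [2.22, 2.22, 3.01, 3.01, 3.14, 3.14, 3.14].

### API

Orientations are given as a rotation vector (axis times angle).
In Python, from cell import arm, imaging, job gives the robot as it stands.
- The arm moves only by the tool jog_arm, never from a script. Its argument "moves" is a list of rows, each an object with "fingers": the closure, from -1 (fully open) to 1 (shut); "xyz": the shift along the tool's x, y, z in cm, a list of three; "angular": the turn, a rotation vector about the tool's x, y, z in rad, a list of three. In form: [{"fingers": fingers, "xyz": [dx, dy, dz], "angular": [ax, ay, az]}, ...]. A call has 1 to 12 rows; each row is the pose to reach, as a shift and turn from the pose commanded when the call began, along the tool's axes at that moment; what a row does not reach only later rows make up. A row lasts 1/8 s, in which the tool goes at most 62.5 mm and 10.7 degrees, less where a joint would pass 70% of its speed; a pose out of reach is approached as far as the arm can. A call with a gripper value outside its range is refused whole. The fingers move at their own pace and stop on an object; "grip_force" is the grip in N (left out, the last holds). Time passes only in rows, so rows that repeat a pose let the fingers close. It gives the time, the measured TCP pose, the force and the opening at its end, in the units of the state.
- arm.observe(): the state, without advancing time (a new reading comes with each control period).
- imaging.get_image(name): name is "side" or "top" or "wrist"; returns the picture (400x640x3 uint8, red, green, blue); there is no depth.
- imaging.camera_params(name): a dict with "fx", "fy", "cx", "cy" (pixels), "rvec" (rotation vector, rad) and "tvec" (3), from world to camera coordinates, as OpenCV has them; the wrist camera has in their place "hand_eye" (4x4, takes a point from camera to tool coordinates, whose origin is the TCP and whose axes are the flange's). Camera axes: x right, y down, z forward; pixel columns grow to the right and rows downward; lengths in m; the calibration is good to about 2 mm. A picture is of the moment at which its call begins: read the wrist's pose just before it. camera_params takes no time and is no camera call.
- job.sign_off(): hands the job in, once; it reports no verdict.
The state is a dict: "clock": time; "joints": joint angles; "dq": joint speeds; "joint_efforts": joint torques, N m; "position": TCP position; "ee_rot": TCP orientation; "force": force on the tool from outside, world axes, zero at the start; "ft_torque": the same for the moment, N m; "width": opening from 0.0 (shut) to 1.0 (fully open).
Only numpy, scipy, OpenCV 4.12 (cv2) and the standard library are available. Lean on these libraries where they do the work, as an engineer would, in place of code of your own. Each camera call takes 0.05 s, during which the arm holds its last target. There are 200 camera calls.

## Working session

There is one attempt and no reset: what is moved stays moved. The work goes in short steps, Python scripts to look and compute and a tool call to move; the robot and the scene stay as the last step left them, time stands still between calls to the robot, and variables do not carry over. Pictures are saved under pics/ and viewed, about 8 in all and at most 12, crops included, and the job is handed in when it is done.

Besides the shell and the picture viewer there is one more tool, called after "Call:" as name(argument=value, ...) on one line, values as JSON. jog_arm: Moves the arm, as the interface text tells. Its arguments: {"type":"object","properties":{"moves":{"type":"array"},"grip_force":{"type":"number"}},"required":["moves"]}

```bash
mkdir -p pics; ls
python3 - <<'E'
from cell import arm, imaging
import cv2
s=arm.observe(); print({k:(v if not hasattr(v,'round') else v) for k,v in s.items()})
for n in("top","side"):
    print(n,imaging.camera_params(n)); cv2.imwrite(f"pics/{n}0.png",cv2.cvtColor(imaging.get_image(n),cv2.COLOR_RGB2BGR))
print(imaging.camera_params("wrist"))
E
```

```text
pics
{'clock': 0.0, 'joints': array([-1.38863095,  0.43520044,  0.02496284,  1.57410842, -0.01161418,
        1.13402965, -0.07508039]), 'dq': array([-0.00072205,  0.00086619,  0.00064012, -0.00097469, -0.00030651,
       -0.0004135 , -0.00092659]), 'joint_efforts': array([ 5.04567215e-04, -6.67849731e+01,  9.84667428e-01, -3.14452851e+01,
       -6.05703495e-02,  4.31247451e-02,  1.77959864e-04]), 'position': array([0.17548545, 0.59933377, 0.24295447]), 'ee_rot': array([-4.45857468e-01, -3.10969101e+00,  2.50950872e-03]), 'force': array([-0.98665798, -0.07472721,  0.33768285]), 'ft_torque': array([-0.06415223, -0.01701482,  0.00728283]), 'width': 1.0024550569465511}
top {'fx': 415.24873324187615, 'fy': 415.24873324187615, 'cx': 324.5110896577982, 'cy': 204.3741480499588, 'rvec': array([ 2.19388355, -2.14049397,  0.09177789]), 'tvec': array([-0.03134719,  0.55695452,  1.63343483])}
side {'fx': 503.597597124984, 'fy': 503.597597124984, 'cx': 308.9073170919632, 'cy': 203.6846180000112, 'rvec': array([ 2.25126721, -0.27921879,  0.11188814]), 'tvec': array([-0.53720183,  0.20579384,  1.85958479])}
{'fx': 283.3299349801803, 'fy': 283.3299349801803, 'cx': 318.69800249994387, 'cy': 205.17404980360394, 'hand_eye': array([[-1.27143678e-03, -9.59378354e-01, -2.82119756e-01,
         7.57214849e-02],
       [ 9.99999160e-01, -1.29099254e-03, -1.16565435e-04,
         6.06747999e-04],
       [-2.52384146e-04, -2.82119667e-01,  9.59379190e-01,
        -1.41120303e-01],
       [ 0.00000000e+00,  0.00000000e+00,  0.00000000e+00,
         1.00000000e+00]])}
```

View pics/top0.png

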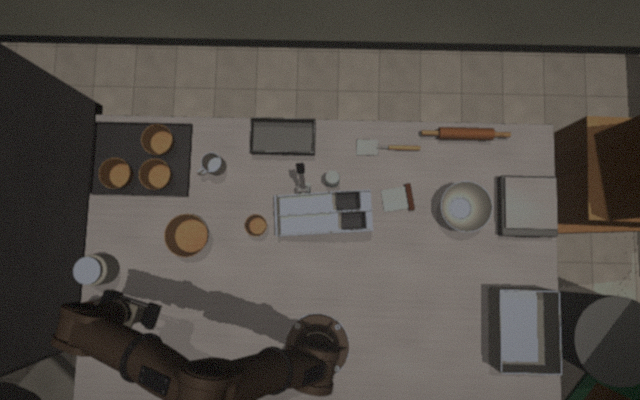

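View pics/side0.png

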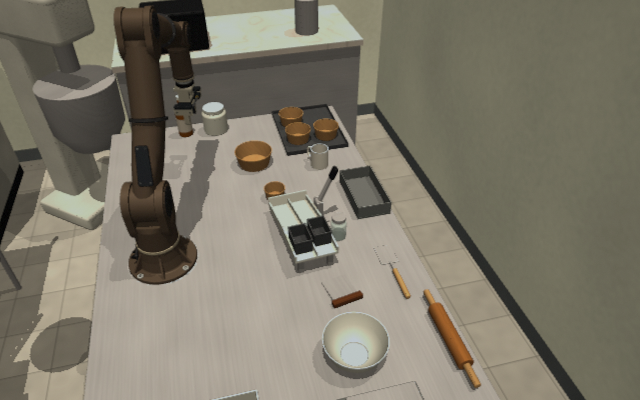

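The top view shows the slide at about (275–372, 192–236), the tins at about (348,201) and (354,220), the paddle at (300,168) and the jar at (332,178). I'll enlarge that area.

Run:
```python
import cv2
a=cv2.imread("pics/top0.png")[150:250,260:420]; b=cv2.imread("pics/side0.png")[155:275,240:400]
cv2.imwrite("pics/topc.png",cv2.resize(a,None,fx=5,fy=5,interpolation=cv2.INTER_CUBIC))
cv2.imwrite("pics/sidec.png",cv2.resize(b,None,fx=5,fy=5,interpolation=cv2.INTER_CUBIC))
```

```text
(no output)
```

View pics/topc.png

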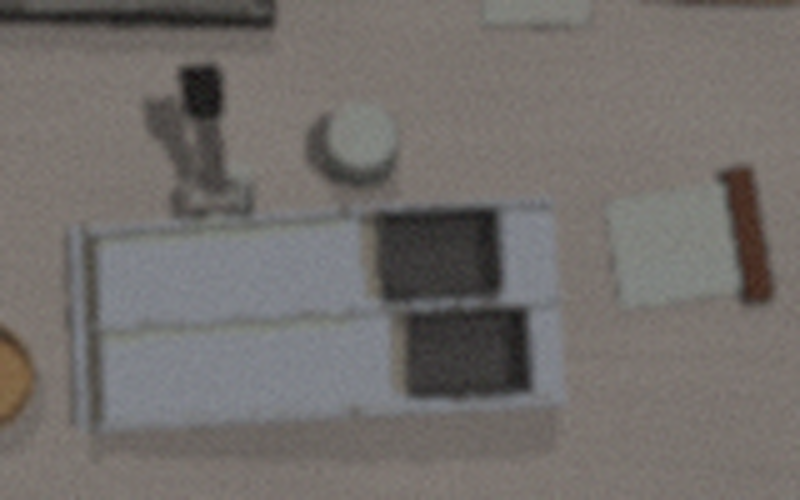

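The enlarged crop shows the deck-end corners at (565,403) and (552,207), and the stop's outer corners at (70,228) and (80,430). The tin a rim spans (377–501, 209–299), the tin b rim (408–529, 309–395), the paddle is at (201,92) and the jar cap at (362,142).

```bash
cat > h.py <<'E'
import numpy as np, cv2
from cell import imaging
def proj(P,name="top"):
    c=imaging.camera_params(name); K=np.array([[c['fx'],0,c['cx']],[0,c['fy'],c['cy']],[0,0,1]])
    return cv2.projectPoints(np.asarray(P,float),c['rvec'],c['tvec'],K,None)[0][:,0]
def back(uv,z,name="top"):
    c=imaging.camera_params(name); R=cv2.Rodrigues(c['rvec'])[0]; t=np.ravel(c['tvec']); o=-R.T@t
    d=R.T@np.array([(uv[0]-c['cx'])/c['fx'],(uv[1]-c['cy'])/c['fy'],1]); return o+d*(z-o[2])/d[2]
def s2w(P,p):  # p=x,y,theta of slide
    P=np.atleast_2d(P).astype(float); c,s=np.cos(p[2]),np.sin(p[2])
    return np.c_[p[0]+c*P[:,0]-s*P[:,1],p[1]+s*P[:,0]+c*P[:,1],P[:,2]]
def w2s(w,p):
    d=np.array(w[:2])-p[:2]; c,s=np.cos(p[2]),np.sin(p[2]); return np.array([c*d[0]+s*d[1],-s*d[0]+c*d[1]])
E
python3 - <<'E'
from h import *
from scipy.optimize import least_squares
px=lambda u:np.array(u)/5+[260,150]
S=np.array([[-.2,.08,.097],[-.2,-.08,.097],[-.04,-.08,.097],[-.04,.08,.097],[.17,-.08,.071],[.17,.08,.071]])
U=px([[565,403],[552,207],[345,209],[355,410],[70,228],[80,430]])
r=least_squares(lambda p:(proj(s2w(S,p))-U).ravel(),[.6,.1,1.6]); p=r.x; print(p,r.fun.reshape(-1,2).round(2))
np.save("p.npy",p)
for n,c,z in [("a",[[377,210],[497,208],[502,298],[380,300]],.13),("b",[[408,310],[527,308],[530,395],[408,395]],.13),("pad",[[201,92]],.218),("jar",[[362,142]],.1),("scr",[[690,240]],.02),("scrL",[[615,250]],.02),("mould",[[0,378]],.05)]:
    print(n,*[(back(u,z)[:2].round(3),w2s(back(u,z),p).round(3)) for u in px(c)])
print("paddle,pivot exp",s2w([[.06,-.153,.218],[.06,-.094,.091]],p))
E
```

```text
[5.17503823e-01 1.15541561e-03 1.64272575e+00] [[-0.3   0.81]
 [-0.12 -1.72]
 [-0.38 -0.13]
 [-0.37  1.4 ]
 [ 0.86 -0.53]
 [ 0.33  0.14]]
a (array([ 0.595, -0.059]), array([-0.065, -0.073])) (array([ 0.599, -0.149]), array([-0.155, -0.071])) (array([ 0.531, -0.154]), array([-0.155, -0.003])) (array([ 0.528, -0.062]), array([-0.064, -0.005]))
b (array([ 0.521, -0.083]), array([-0.085,  0.003])) (array([ 0.524, -0.172]), array([-0.174,  0.006])) (array([ 0.459, -0.176]), array([-0.172,  0.071])) (array([ 0.457, -0.085]), array([-0.081,  0.066]))
pad (array([0.666, 0.07 ]), array([ 0.058, -0.153]))
jar (array([ 0.651, -0.046]), array([-0.057, -0.13 ]))
scr (array([ 0.591, -0.312]), array([-0.317, -0.051]))
scrL (array([ 0.581, -0.252]), array([-0.257, -0.046]))
mould (array([0.465, 0.233]), array([0.235, 0.035]))
paddle,pivot exp [[0.66579615 0.07199598 0.218     ]
 [0.60694871 0.0677558  0.091     ]]
```

View pics/sidec.png

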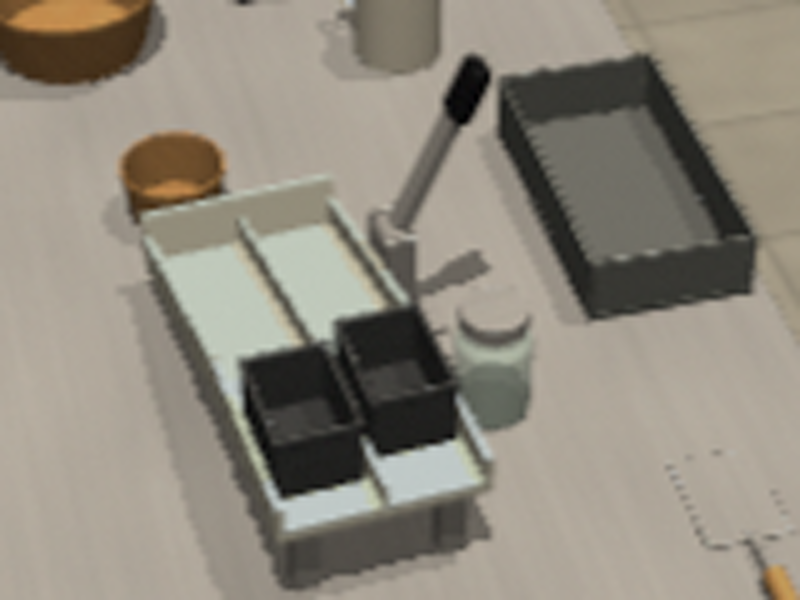

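The slide fit is good: pose (0.5175, 0.001), yaw 94.1°. The tins come out at the lane centres (y −38 and +36.5 mm), and the paddle agrees with the expected point to 2 mm. I'll align tool y with slide x, so tool x is slide y, and push with shut fingers.

```bash
cat >> h.py <<'E'
from scipy.spatial.transform import Rotation as Ro
from cell import arm
P=np.load("p.npy")
def Rd(): 
    c,s=np.cos(P[2]),np.sin(P[2]); return Ro.from_matrix(np.array([[-s,c,0],[c,s,0],[0,0,-1]]))
def go(*targets):
    "slide-frame TCP targets (m) -> xyz cm, angular"
    o=arm.observe(); R=Ro.from_rotvec(o['ee_rot'])
    for t in targets:
        w=s2w(t,P)[0]; print((R.inv().apply(w-o['position'])*100).round(1),(R.inv()*Rd()).as_rotvec().round(3),w.round(3))
def st():
    o=arm.observe(); print(o['clock'],'slide',w2s(o['position'],P).round(4),o['position'][2].round(4),'F slide',Rd().inv().apply(o['force']).round(1),'w',round(o['width'],2),'q7',o['joints'][6].round(2))
E
python3 -c "
from h import *
st();go([.2,.2,.24],[-.215,.0375,.24],[-.212,.0375,.102])"
```

```text
0.1 slide [0.6213 0.2981] 0.243 F slide [-0.7  0.5 -0.3] w 1.0 q7 -0.08
[-23.9 -36.    0.4] [-0.001 -0.    -0.357] [0.304 0.186 0.24 ]
[-53.6 -69.3   0.4] [-0.001 -0.    -0.357] [ 0.496 -0.216  0.24 ]
[-53.5 -69.   14.2] [-0.001 -0.    -0.357] [ 0.495 -0.213  0.102]
```

Call:
jog_arm(moves=[{"fingers":1,"xyz":[-28.7,-34.3,0.4],"angular":[0,0,-0.357]},{"fingers":1,"xyz":[-28.7,-34.3,0.4],"angular":[0,0,-0.357]},{"fingers":1,"xyz":[-28.7,-34.3,0.4],"angular":[0,0,-0.357]},{"fingers":1,"xyz":[-28.7,-34.3,0.4],"angular":[0,0,-0.357]},{"fingers":1,"xyz":[-28.7,-34.3,0.4],"angular":[0,0,-0.357]},{"fingers":1,"xyz":[-28.7,-34.3,0.4],"angular":[0,0,-0.357]},{"fingers":1,"xyz":[-28.7,-34.3,0.4],"angular":[0,0,-0.357]},{"fingers":1,"xyz":[-53.6,-69.3,0.4],"angular":[0,0,-0.357]},{"fingers":1,"xyz":[-53.6,-69.3,0.4],"angular":[0,0,-0.357]},{"fingers":1,"xyz":[-53.6,-69.3,0.4],"angular":[0,0,-0.357]},{"fingers":1,"xyz":[-53.6,-69.3,0.4],"angular":[0,0,-0.357]},{"fingers":1,"xyz":[-53.6,-69.3,0.4],"angular":[0,0,-0.357]}], grip_force=20)

```text
clock: 1.6
position: [0.4538, -0.098, 0.2398]
ee_rot: [-0.114, 3.139, 0.0]
force: [0.5, 1.9, -0.1]
width: 0.005
```

```bash
python3 -c "
from h import *
st();go([-.215,.0375,.24])"
```

```text
1.6 slide [-0.0943  0.0706] 0.2398 F slide [-0.6  1.8  0.1] w 0.01 q7 1.86
[ -3.3 -12.1  -0. ] [0.    0.    0.001] [ 0.496 -0.216  0.24 ]
```

Call:
jog_arm(moves=[{"fingers":1,"xyz":[-3.3,-11.5,0],"angular":[0,0,0]},{"fingers":1,"xyz":[-3.3,-11.5,0],"angular":[0,0,0]},{"fingers":1,"xyz":[-3.3,-11.5,0],"angular":[0,0,0]},{"fingers":1,"xyz":[-3.3,-11.5,0],"angular":[0,0,0]},{"fingers":1,"xyz":[-3.3,-11.5,0],"angular":[0,0,0]}])

```text
clock: 2.22
position: [0.4946, -0.207, 0.2396]
ee_rot: [0.116, -3.139, -0.002]
force: [-0.2, -0.4, 0.4]
width: 0.005
```

```bash
python3 -c "
from h import *
st();go([-.212,.0375,.102])
import cv2
cv2.imwrite('pics/w1.png',cv2.cvtColor(imaging.get_image('wrist'),cv2.COLOR_RGB2BGR))
c=imaging.camera_params('wrist');o=arm.observe();H=np.array(c['hand_eye']);R=Ro.from_rotvec(o['ee_rot']).as_matrix()
for n,q in dict(bc1=(-.083,.0055,.13),bc2=(-.173,.0055,.13),bc3=(-.173,.0695,.13),ac=(-.155,-.0055,.13),crest=(-.04,0,.097),de=(-.2,.08,.097)).items():
  w=s2w(q,P)[0]; t=R.T@(w-o['position']); k=H[:3,:3].T@(t-H[:3,3]); print(n,c['fx']*k[0]/k[2]+c['cx'],c['fy']*k[1]/k[2]+c['cy'])
"
```

```text
2.225 slide [-0.206   0.0378] 0.2396 F slide [ 0.2 -0.4 -0.4] w 0.0 q7 2.14
[-0.  -0.6 13.8] [ 0.001 -0.     0.002] [ 0.495 -0.213  0.102]
bc1 446.70462196379833 239.30424971147747
bc2 352.69746526089557 239.25945893202004
bc3 355.1948452330977 172.93996051285666
ac 370.896640331003 249.78633261823668
crest 472.692339648064 231.84618515752484
de 324.2981256579554 156.70497936065016
```

View pics/w1.png

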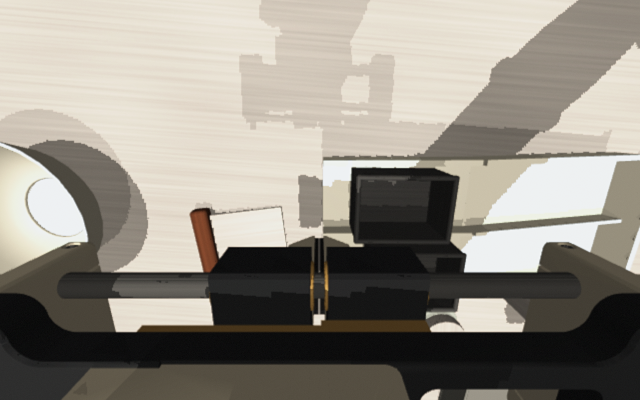

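The wrist view puts the deck corner at (323,157), against a predicted (324,157), and the tin b rear corner at (351,168), about 4 px off. That's good enough. I'll back off a little in case the finger bases are wide, descend, and then push gently.

Call:
jog_arm(moves=[{"fingers":1,"xyz":[0,-2.2,0],"angular":[0,0,0]},{"fingers":1,"xyz":[0,-2.2,6],"angular":[0,0,0]},{"fingers":1,"xyz":[0,-2.2,12],"angular":[0,0,0]},{"fingers":1,"xyz":[0,-2.2,13.7],"angular":[0,0,0]},{"fingers":1,"xyz":[0,-2.2,13.7],"angular":[0,0,0]},{"fingers":1,"xyz":[0,-2.2,13.7],"angular":[0,0,0]}])

```text
clock: 3.02
position: [0.4978, -0.2309, 0.1049]
ee_rot: [-0.114, 3.136, -0.002]
force: [0.3, -0.7, 0.6]
width: 0.007
```

```bash
python3 -c "
from h import *
st()
import cv2
im=cv2.cvtColor(imaging.get_image('side'),cv2.COLOR_RGB2BGR)[155:275,240:400]
cv2.imwrite('pics/s1.png',cv2.resize(im,None,fx=5,fy=5,interpolation=cv2.INTER_CUBIC))"
```

```text
3.025 slide [-0.23    0.0363] 0.1049 F slide [-0.2 -0.7 -0.6] w 0.01 q7 2.29
```

View pics/s1.png

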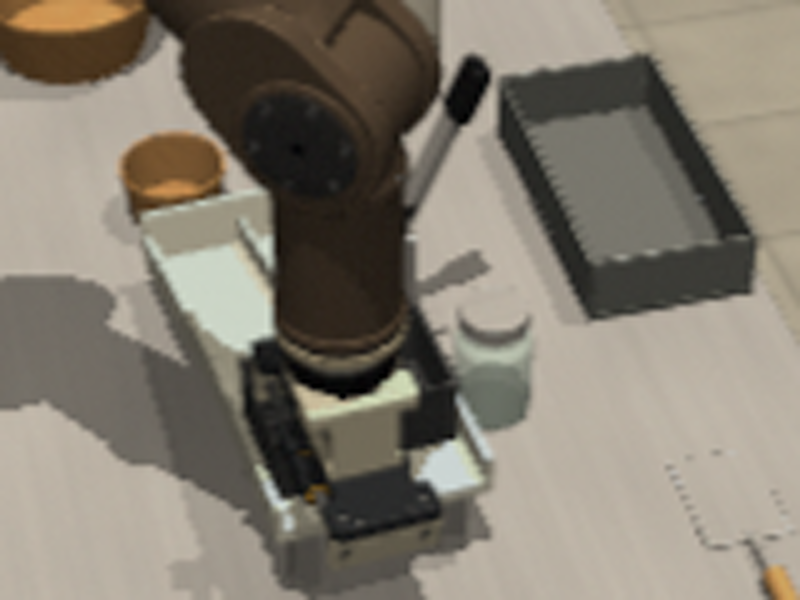

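The side view shows the gripper behind tin b, with its body just above the rim and nothing touching. Now I'll start the push.

Call:
jog_arm(moves=[{"fingers":1,"xyz":[0,1,0.1],"angular":[0,0,0]},{"fingers":1,"xyz":[0,2,0.2],"angular":[0,0,0]},{"fingers":1,"xyz":[0,3,0.2],"angular":[0,0,0]},{"fingers":1,"xyz":[0,4,0.2],"angular":[0,0,0]},{"fingers":1,"xyz":[0,5,0.2],"angular":[0,0,0]},{"fingers":1,"xyz":[0,6,0.2],"angular":[0,0,0]}])

```text
clock: 3.82
position: [0.492, -0.1701, 0.1008]
ee_rot: [-0.113, 3.139, -0.0]
force: [0.1, -2.7, -0.4]
width: 0.007
```

```bash
python3 -c "
from h import *
st()
import cv2
a=cv2.cvtColor(imaging.get_image('side'),cv2.COLOR_RGB2BGR)[155:275,240:400]
b=cv2.cvtColor(imaging.get_image('wrist'),cv2.COLOR_RGB2BGR)
cv2.imwrite('pics/s2.png',np.vstack([cv2.resize(a,(480,360),interpolation=cv2.INTER_CUBIC),cv2.resize(b,(480,240))[:,:480]]))"
```

```text
3.825 slide [-0.169   0.0377] 0.1008 F slide [ 0.1 -2.7  0.4] w 0.01 q7 2.19
```

View pics/s2.png

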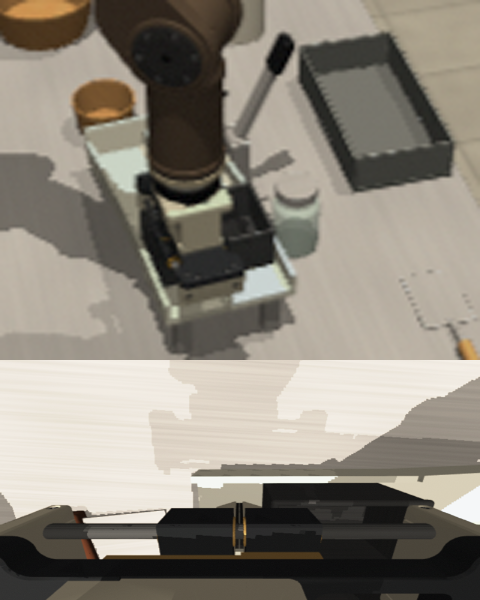

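The tin slides at about 2.7 N. I'll keep pushing over the crest with the tip slightly raised.

Call:
jog_arm(moves=[{"fingers":1,"xyz":[0,1,-0.1],"angular":[0,0,0]},{"fingers":1,"xyz":[0,2,-0.2],"angular":[0,0,0]},{"fingers":1,"xyz":[0,3,-0.3],"angular":[0,0,0]},{"fingers":1,"xyz":[0,4,-0.4],"angular":[0,0,0]},{"fingers":1,"xyz":[0,5,-0.5],"angular":[0,0,0]},{"fingers":1,"xyz":[0,6,-0.5],"angular":[0,0,0]},{"fingers":1,"xyz":[0,7,-0.5],"angular":[0,0,0]},{"fingers":1,"xyz":[0,8,-0.5],"angular":[0,0,0]},{"fingers":1,"xyz":[0,9,-0.5],"angular":[0,0,0]},{"fingers":1,"xyz":[0,10,-0.5],"angular":[0,0,0]},{"fingers":1,"xyz":[0,11,-0.5],"angular":[0,0,0]},{"fingers":1,"xyz":[0,11.5,-0.5],"angular":[0,0,0]}])

```text
clock: 5.42
position: [0.4837, -0.055, 0.1057]
ee_rot: [0.114, -3.139, -0.0]
force: [-0.6, -0.9, -0.3]
width: 0.001
```

```bash
python3 -c "
from h import *
st()"
```

```text
5.425 slide [-0.0536  0.0378] 0.1057 F slide [ 0.7 -0.9  0.3] w 0.0 q7 1.95
```

Call:
jog_arm(moves=[{"fingers":1,"xyz":[0,1,0.2],"angular":[0,0,0]},{"fingers":1,"xyz":[0,2,0.4],"angular":[0,0,0]},{"fingers":1,"xyz":[0,3,0.6],"angular":[0,0,0]},{"fingers":1,"xyz":[0,4,0.8],"angular":[0,0,0]},{"fingers":1,"xyz":[0,5,1.1],"angular":[0,0,0]},{"fingers":1,"xyz":[0,6,1.3],"angular":[0,0,0]},{"fingers":1,"xyz":[0,7,1.5],"angular":[0,0,0]},{"fingers":1,"xyz":[0,8,1.7],"angular":[0,0,0]},{"fingers":1,"xyz":[0,9,1.9],"angular":[0,0,0]},{"fingers":1,"xyz":[0,9.5,2.0],"angular":[0,0,0]}])

```text
clock: 6.68
position: [0.4768, 0.0397, 0.0856]
ee_rot: [0.114, -3.139, -0.0]
force: [0.7, -0.8, 0.5]
width: 0.004
```

```bash
python3 -c "
from h import *
st()"
```

```text
6.675 slide [0.0413 0.0379] 0.0856 F slide [-0.7 -0.8 -0.5] w 0.0 q7 1.78
```

Now I'll creep along until the end stop resists.

Call:
jog_arm(moves=[{"fingers":1,"xyz":[0,0.5,0.1],"angular":[0,0,0]},{"fingers":1,"xyz":[0,1,0.2],"angular":[0,0,0]},{"fingers":1,"xyz":[0,1.3,0.3],"angular":[0,0,0]},{"fingers":1,"xyz":[0,1.3,0.3],"angular":[0,0,0]}])

```text
clock: 7.18
position: [0.476, 0.052, 0.0827]
ee_rot: [-0.114, 3.139, 0.0]
force: [0.5, -0.6, 0.4]
width: 0.003
```

```bash
python3 -c "
from h import *
st()"
```

```text
7.175 slide [0.0537 0.0378] 0.0827 F slide [-0.5 -0.6 -0.4] w 0.0 q7 1.76
```

Call:
jog_arm(moves=[{"fingers":1,"xyz":[0,0.4,0.1],"angular":[0,0,0]},{"fingers":1,"xyz":[0,0.7,0.1],"angular":[0,0,0]},{"fingers":1,"xyz":[0,0.7,0.1],"angular":[0,0,0]}])

```text
clock: 7.55
position: [0.476, 0.0581, 0.0818]
ee_rot: [-0.112, 3.139, -0.001]
force: [1.5, -4.4, -0.6]
width: 0.004
```

```bash
python3 -c "
from h import *
st()
import cv2
a=cv2.cvtColor(imaging.get_image('side'),cv2.COLOR_RGB2BGR)[155:275,240:400]
b=cv2.cvtColor(imaging.get_image('wrist'),cv2.COLOR_RGB2BGR)
cv2.imwrite('pics/s3.png',np.vstack([cv2.resize(a,(440,330),interpolation=cv2.INTER_CUBIC),cv2.resize(b,(440,270))]))"
```

```text
7.55 slide [0.0598 0.0373] 0.0818 F slide [-1.2 -4.5  0.6] w 0.0 q7 1.74
```

View pics/s3.png

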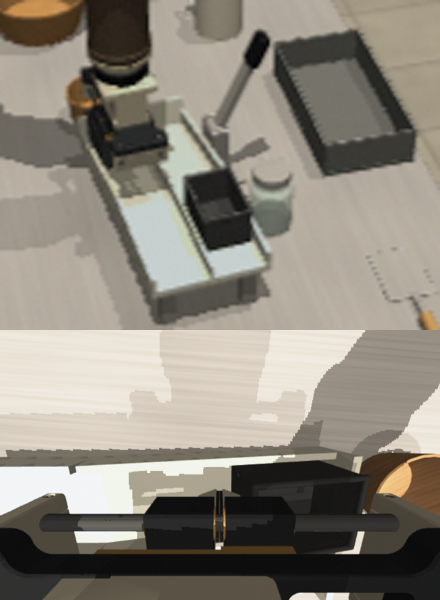

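Call:
jog_arm(moves=[{"fingers":1,"xyz":[0,0.3,0.1],"angular":[0,0,0]},{"fingers":1,"xyz":[0,0.5,0.1],"angular":[0,0,0]},{"fingers":1,"xyz":[0,0.5,0.1],"angular":[0,0,0]}])

```text
clock: 8.02
position: [0.4762, 0.0586, 0.0815]
ee_rot: [-0.105, 3.138, -0.008]
force: [1.3, -23.5, 11.2]
width: 0.007
```

```bash
python3 -c "
from h import *
st()"
```

```text
8.025 slide [0.0602 0.0371] 0.0815 F slide [  0.4 -23.5 -11.2] w 0.01 q7 1.73
```

Tin b is hard against the stop: 23 N with no more motion, TCP x = 0.060. Next, tin a.

Call:
jog_arm(moves=[{"fingers":1,"xyz":[0,-2,0],"angular":[0,0,0]},{"fingers":1,"xyz":[0,-3,-6],"angular":[0,0,0]},{"fingers":1,"xyz":[0,-4,-12],"angular":[0,0,0]},{"fingers":1,"xyz":[-2,-10,-14],"angular":[0,0,0]},{"fingers":1,"xyz":[-4,-16,-14],"angular":[0,0,0]},{"fingers":1,"xyz":[-7.5,-22,-14],"angular":[0,0,0]},{"fingers":1,"xyz":[-7.5,-27.5,-14],"angular":[0,0,0]},{"fingers":1,"xyz":[-7.5,-28,-14],"angular":[0,0,0]},{"fingers":1,"xyz":[-7.5,-28,-8],"angular":[0,0,0]},{"fingers":1,"xyz":[-7.5,-28,-2.3],"angular":[0,0,0]},{"fingers":1,"xyz":[-7.5,-28,-2.3],"angular":[0,0,0]},{"fingers":1,"xyz":[-7.5,-28,-2.3],"angular":[0,0,0]}])

```text
clock: 9.52
position: [0.571, -0.2099, 0.1056]
ee_rot: [-0.114, 3.138, -0.0]
force: [0.4, -0.2, 0.7]
width: 0.006
```

```bash
python3 -c "
from h import *
st()"
```

```text
9.525 slide [-0.2144 -0.0382] 0.1056 F slide [-0.4 -0.3 -0.7] w 0.01 q7 2.27
```

Call:
jog_arm(moves=[{"fingers":1,"xyz":[0,1,0.3],"angular":[0,0,0]},{"fingers":1,"xyz":[0,2,0.3],"angular":[0,0,0]},{"fingers":1,"xyz":[0,3,0.3],"angular":[0,0,0]},{"fingers":1,"xyz":[0,4,0.3],"angular":[0,0,0]},{"fingers":1,"xyz":[0,5,0.3],"angular":[0,0,0]},{"fingers":1,"xyz":[0,6,0.3],"angular":[0,0,0]},{"fingers":1,"xyz":[0,7,0.2],"angular":[0,0,0]},{"fingers":1,"xyz":[0,8,0.1],"angular":[0,0,0]},{"fingers":1,"xyz":[0,9,0],"angular":[0,0,0]},{"fingers":1,"xyz":[0,10,0],"angular":[0,0,0]}])

```text
clock: 10.78
position: [0.563, -0.1099, 0.104]
ee_rot: [-0.113, 3.139, -0.0]
force: [-0.2, -2.8, 2.7]
width: 0.009
```

Call:
jog_arm(moves=[{"fingers":1,"xyz":[0,1,0],"angular":[0,0,0]},{"fingers":1,"xyz":[0,2,0],"angular":[0,0,0]},{"fingers":1,"xyz":[0,3,0],"angular":[0,0,0]},{"fingers":1,"xyz":[0,4,0],"angular":[0,0,0]},{"fingers":1,"xyz":[0,5,0],"angular":[0,0,0]},{"fingers":1,"xyz":[0,6,0],"angular":[0,0,0]}])

```text
clock: 11.52
position: [0.5584, -0.0497, 0.1036]
ee_rot: [0.113, -3.139, -0.0]
force: [0.9, -0.2, -0.5]
width: 0.007
```

```bash
python3 -c "
from h import *
st()"
```

```text
11.525 slide [-0.0537 -0.0371] 0.1036 F slide [-0.8 -0.3  0.5] w 0.01 q7 2.01
```

Call:
jog_arm(moves=[{"fingers":1,"xyz":[0,1,0.1],"angular":[0,0,0]},{"fingers":1,"xyz":[0,2,0.2],"angular":[0,0,0]},{"fingers":1,"xyz":[0,3,0.4],"angular":[0,0,0]},{"fingers":1,"xyz":[0,4,0.6],"angular":[0,0,0]},{"fingers":1,"xyz":[0,5,0.8],"angular":[0,0,0]},{"fingers":1,"xyz":[0,6,1.1],"angular":[0,0,0]},{"fingers":1,"xyz":[0,7,1.3],"angular":[0,0,0]},{"fingers":1,"xyz":[0,8,1.5],"angular":[0,0,0]},{"fingers":1,"xyz":[0,9,1.7],"angular":[0,0,0]},{"fingers":1,"xyz":[0,10,1.9],"angular":[0,0,0]},{"fingers":1,"xyz":[0,10.5,2.1],"angular":[0,0,0]}])

```text
clock: 12.9
position: [0.5511, 0.055, 0.0827]
ee_rot: [-0.114, 3.139, 0.0]
force: [-0.6, -2.8, 2.5]
width: 0.004
```

Call:
jog_arm(moves=[{"fingers":1,"xyz":[0,0.4,0.1],"angular":[0,0,0]},{"fingers":1,"xyz":[0,0.8,0.1],"angular":[0,0,0]},{"fingers":1,"xyz":[0,0.8,0.1],"angular":[0,0,0]}])

```text
clock: 13.28
position: [0.5503, 0.0627, 0.0817]
ee_rot: [0.114, -3.139, -0.001]
force: [-1.0, 0.4, 0.1]
width: 0.004
```

```bash
python3 -c "
from h import *
st()"
```

```text
13.275 slide [ 0.059  -0.0371] 0.0817 F slide [ 0.9  0.4 -0.1] w 0.0 q7 1.84
```

Call:
jog_arm(moves=[{"fingers":1,"xyz":[0,0.3,0.1],"angular":[0,0,0]},{"fingers":1,"xyz":[0,0.6,0.1],"angular":[0,0,0]},{"fingers":1,"xyz":[0,0.6,0.1],"angular":[0,0,0]}])

```text
clock: 13.65
position: [0.5511, 0.0641, 0.0813]
ee_rot: [-0.108, 3.137, -0.007]
force: [3.6, -13.1, 3.4]
width: 0.006
```

```bash
python3 -c "
from h import *
st()"
```

```text
13.65 slide [ 0.0603 -0.0381] 0.0813 F slide [ -2.6 -13.3  -3.4] w 0.01 q7 1.83
```

Tin a stopped at the same TCP x (0.060) with 13 N, so both tins agree. I'll lift, pass over the keeper, and look before lowering outside the paddle.

Call:
jog_arm(moves=[{"fingers":1,"xyz":[0,-1.5,0],"angular":[0,0,0]},{"fingers":1,"xyz":[0,-2,-5],"angular":[0,0,0]},{"fingers":1,"xyz":[0,-2,-11],"angular":[0,0,0]},{"fingers":1,"xyz":[0,-2,-17],"angular":[0,0,0]},{"fingers":1,"xyz":[0,-2,-23],"angular":[0,0,0]},{"fingers":1,"xyz":[-3,-1,-23],"angular":[0,0,0]},{"fingers":1,"xyz":[-8,-0.5,-23],"angular":[0,0,0]},{"fingers":1,"xyz":[-13,-0.5,-23],"angular":[0,0,0]},{"fingers":1,"xyz":[-17.7,-0.5,-23],"angular":[0,0,0]},{"fingers":1,"xyz":[-17.7,-0.5,-23],"angular":[0,0,0]},{"fingers":1,"xyz":[-17.7,-0.5,-23],"angular":[0,0,0]}])

```text
clock: 15.02
position: [0.7264, 0.0753, 0.3102]
ee_rot: [0.112, -3.138, 0.0]
force: [0.3, -0.6, 0.4]
width: 0.01
```

```bash
python3 -c "
from h import *
st(); go([.06,-.215,.232],[.06,-.085,.232])
import cv2
a=cv2.cvtColor(imaging.get_image('side'),cv2.COLOR_RGB2BGR)[135:275,240:400]
b=cv2.cvtColor(imaging.get_image('top'),cv2.COLOR_RGB2BGR)[150:250,260:400]
cv2.imwrite('pics/s4.png',np.hstack([cv2.resize(a,(400,350),interpolation=cv2.INTER_CUBIC),cv2.resize(b,(400,350),interpolation=cv2.INTER_CUBIC)]))"
```

```text
15.025 slide [ 0.0589 -0.2137] 0.3102 F slide [-0.2 -0.6 -0.4] w 0.01 q7 1.74
[-0.1  0.1  7.8] [-0.    -0.001 -0.   ] [0.728 0.076 0.232]
[12.9  0.1  7.8] [-0.    -0.001 -0.   ] [0.598 0.067 0.232]
```

View pics/s4.png

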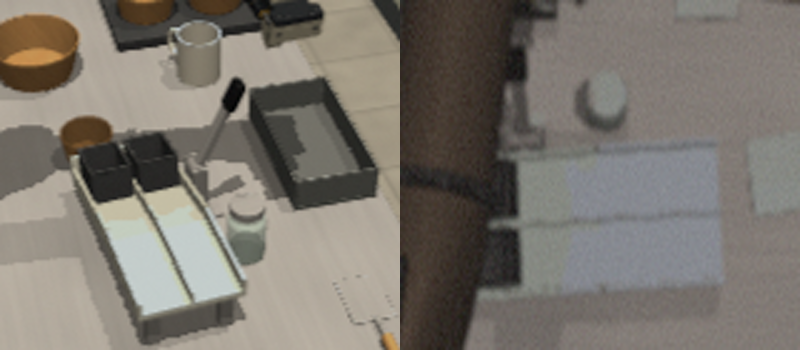

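Both tins sit together at the stop (side crop at about (105,170) and (150,160)), and the keeper is still open. Now I'll lower outside the paddle.

Call:
jog_arm(moves=[{"fingers":1,"xyz":[0,0.1,4],"angular":[0,0,0]},{"fingers":1,"xyz":[0,0.1,7.8],"angular":[0,0,0]},{"fingers":1,"xyz":[0,0.1,7.8],"angular":[0,0,0]},{"fingers":1,"xyz":[1.5,0.1,7.8],"angular":[0,0,0]},{"fingers":1,"xyz":[3,0.1,7.8],"angular":[0,0,0]},{"fingers":1,"xyz":[4,0.1,7.8],"angular":[0,0,0]},{"fingers":1,"xyz":[5,0.1,7.8],"angular":[0,0,0]},{"fingers":1,"xyz":[6,0.1,7.8],"angular":[0,0,0]}])

```text
clock: 16.12
position: [0.6666, 0.0726, 0.2334]
ee_rot: [-0.113, 3.139, 0.0]
force: [0.5, 0.1, 0.2]
width: 0.004
```

```bash
python3 -c "
from h import *
st()
import cv2
a=cv2.cvtColor(imaging.get_image('side'),cv2.COLOR_RGB2BGR)[125:245,260:400]
cv2.imwrite('pics/s5.png',cv2.resize(a,None,fx=4,fy=4,interpolation=cv2.INTER_CUBIC))"
```

```text
16.125 slide [ 0.0606 -0.1539] 0.2334 F slide [-0.5  0.  -0.2] w 0.0 q7 1.77
```

View pics/s5.png

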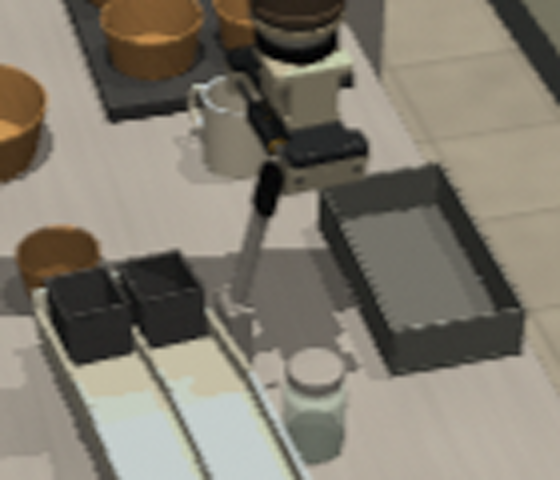

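The bar has turned noticeably toward upright, with the fingers behind the paddle at (268,190). I'll continue past the centre.

Call:
jog_arm(moves=[{"fingers":1,"xyz":[1,0,0],"angular":[0,0,0]},{"fingers":1,"xyz":[2,0,0],"angular":[0,0,0]},{"fingers":1,"xyz":[3,0,0],"angular":[0,0,0]},{"fingers":1,"xyz":[4,0,0],"angular":[0,0,0]},{"fingers":1,"xyz":[5,0,0],"angular":[0,0,0]},{"fingers":1,"xyz":[6,0,0],"angular":[0,0,0]},{"fingers":1,"xyz":[7,0,0],"angular":[0,0,0]},{"fingers":1,"xyz":[7.5,0,0],"angular":[0,0,0]},{"fingers":1,"xyz":[7.5,0,-6],"angular":[0,0,0]},{"fingers":1,"xyz":[7.5,0,-12],"angular":[0,0,0]},{"fingers":1,"xyz":[7.5,0,-12],"angular":[0,0,0]}])

```text
clock: 17.55
position: [0.5943, 0.0666, 0.3577]
ee_rot: [-0.112, 3.131, 0.002]
force: [0.0, -0.4, -0.9]
width: 0.005
```

```bash
python3 -c "
from h import *
st()
import cv2
a=cv2.cvtColor(imaging.get_image('side'),cv2.COLOR_RGB2BGR)[125:245,260:400]
cv2.imwrite('pics/s6.png',cv2.resize(a,None,fx=5,fy=5,interpolation=cv2.INTER_CUBIC)[:600])"
```

```text
17.55 slide [ 0.0598 -0.0813] 0.3577 F slide [ 0.  -0.4  0.9] w 0.01 q7 1.68
```

View pics/s6.png

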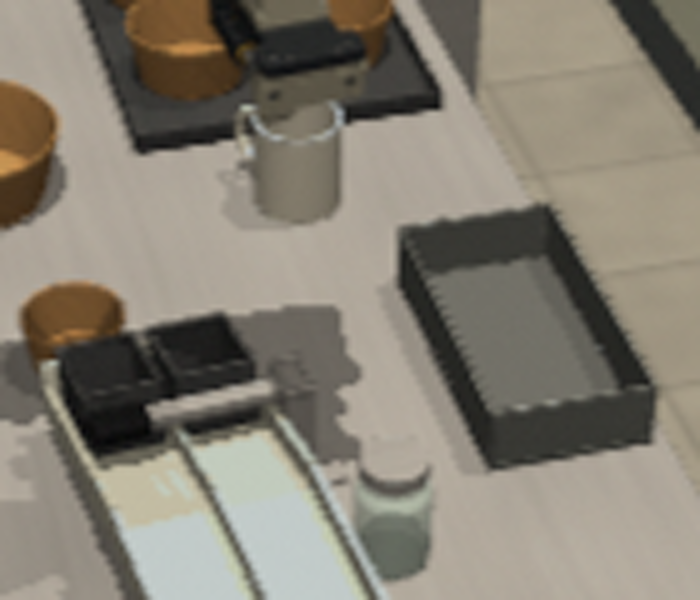

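The bar lies across both lanes behind the tins. I'll check numerically that it is level and the tins are home.

```bash
python3 -c "
from h import *
f=lambda q:((proj(s2w(q,P),'side')-[260,125])*5).round(0).tolist()
print('bar pivot, paddle inner end, tip',f([[.06,-.08,.091],[.06,.021,.091],[.06,.071,.091]]))
print('if 0.1 rad high: ',f([[.06,.021,.1025],[.06,.071,.1075]]))
c,s=np.cos(.2094),np.sin(.2094)
for y in(-.0375,.0375): print([ f([[.122+u*c+.0275*s,y+v,.069-u*s+.0275*c]])[0] for u in(-.045,.045) for v in(-.032,.032)])
st()"
```

```text
bar pivot, paddle inner end, tip [[272.0, 391.0], [147.0, 418.0], [84.0, 432.0]]
if 0.1 rad high:  [[147.0, 407.0], [83.0, 415.0]]
[[250.0, 361.0], [171.0, 378.0], [216.0, 314.0], [140.0, 330.0]]
[[157.0, 381.0], [77.0, 398.0], [127.0, 333.0], [50.0, 349.0]]
17.6 slide [ 0.0603 -0.0801] 0.3549 F slide [-0.3  0.1  0.5] w 0.0 q7 1.68
```

The tin a corners match within 3 px. The bar reads about 5 px off at the paddle, so I'll clear the arm and take one last close look with predicted outlines drawn in.

Call:
jog_arm(moves=[{"fingers":1,"xyz":[4,-6,-2],"angular":[0,0,0]},{"fingers":1,"xyz":[8,-12,-2],"angular":[0,0,0]},{"fingers":1,"xyz":[12,-18,-2],"angular":[0,0,0]},{"fingers":1,"xyz":[14,-24,-2],"angular":[0,0,0]},{"fingers":1,"xyz":[14,-28,-2],"angular":[0,0,0]},{"fingers":1,"xyz":[14,-28,-2],"angular":[0,0,0]}])

```text
clock: 18.35
position: [0.4702, -0.2268, 0.372]
ee_rot: [0.101, -3.139, 0.002]
force: [0.1, 0.4, -0.5]
width: 0.006
```

```bash
python3 -c "
from h import *
st()
import cv2
def crop(n,x,y,w,h,k):
    a=cv2.cvtColor(imaging.get_image(n),cv2.COLOR_RGB2BGR)[y:y+h,x:x+w]; a=cv2.resize(a,None,fx=k,fy=k,interpolation=cv2.INTER_CUBIC); b=a.copy()
    for th,col in((2.0,(0,255,0)),(1.9,(0,0,255))):
        g=2.007-th
        for o in(-.007,.007):
            q=[[.051,-.094+r*np.cos(g)-o*np.sin(g),.091+r*np.sin(g)+o*np.cos(g)] for r in(.02,.115)]
            uv=((proj(s2w(q,P),n)-[x,y]+.5)*k).astype(int); cv2.line(b,tuple(map(int,uv[0])),tuple(map(int,uv[1])),col,1)
    c,s=np.cos(.2094),np.sin(.2094)
    for yy in(-.0375,.0375):
        uv=((proj(s2w([[.122+u*c+.0275*s,yy+v,.069-u*s+.0275*c] for u,v in((-.045,-.032),(-.045,.032),(.045,.032),(.045,-.032))],P),n)-[x,y]+.5)*k).astype(np.int32); cv2.polylines(b,[uv],True,(255,255,0),1)
    return np.vstack([a,b])
A=crop('side',265,180,60,42,6); B=crop('top',270,180,65,60,5)
H=max(A.shape[0],B.shape[0]); pad=lambda i:cv2.copyMakeBorder(i,0,H-i.shape[0],0,0,cv2.BORDER_CONSTANT)
cv2.imwrite('pics/f.png',np.hstack([pad(A),pad(B)]))"
```

```text
18.35 slide [-0.2239  0.0636] 0.372 F slide [-0.2  0.4  0.5] w 0.01 q7 2.18
```

View pics/f.png

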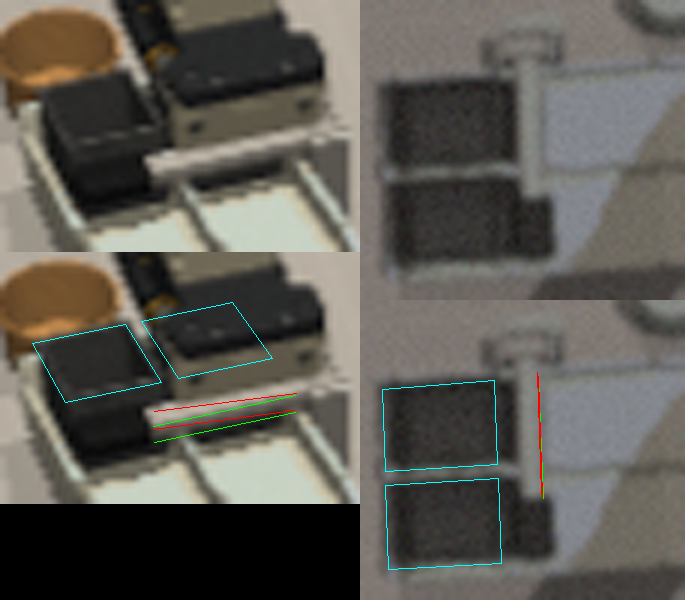

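In the side view the bar runs parallel to the green locked outline, with a uniform offset of about 2 px. It is off the red 0.1 rad line's slope, and the tins match their home outlines. There is plenty of time, so I'll feel the bar's top with the fingertip: locked means z ≈ 0.098.

```bash
python3 -c "
from h import *
go([.06,.005,.2],[.06,.005,.122])"
```

```text
[-5.6 28.  17.2] [ 0.    -0.002 -0.002] [0.508 0.061 0.2  ]
[-5.6 28.  25. ] [ 0.    -0.002 -0.002] [0.508 0.061 0.122]
```

Call:
jog_arm(moves=[{"fingers":1,"xyz":[-1,6,5],"angular":[0,0,0]},{"fingers":1,"xyz":[-2,12,9],"angular":[0,0,0]},{"fingers":1,"xyz":[-3.5,18,13],"angular":[0,0,0]},{"fingers":1,"xyz":[-4.5,23,17],"angular":[0,0,0]},{"fingers":1,"xyz":[-5.6,28,17.2],"angular":[0,0,0]},{"fingers":1,"xyz":[-5.6,28,17.2],"angular":[0,0,0]},{"fingers":1,"xyz":[-5.6,28,22],"angular":[0,0,0]},{"fingers":1,"xyz":[-5.6,28,24.5],"angular":[0,0,0]},{"fingers":1,"xyz":[-5.6,28,25],"angular":[0,0,0]},{"fingers":1,"xyz":[-5.6,28,25],"angular":[0,0,0]}])

```text
clock: 19.7
position: [0.5085, 0.0614, 0.1231]
ee_rot: [-0.114, 3.139, 0.0]
force: [0.5, -0.1, -0.0]
width: 0.006
```

Call:
jog_arm(moves=[{"fingers":1,"xyz":[0,0,0.3],"angular":[0,0,0]},{"fingers":1,"xyz":[0,0,0.6],"angular":[0,0,0]},{"fingers":1,"xyz":[0,0,0.7],"angular":[0,0,0]}])

```text
clock: 20.08
position: [0.5085, 0.0612, 0.1159]
ee_rot: [-0.113, 3.139, 0.0]
force: [-0.5, -0.0, 1.2]
width: 0.005
```

```bash
python3 -c "
from h import *
st()"
```

```text
20.075 slide [0.0606 0.0047] 0.1159 F slide [ 0.5  0.  -1.2] w 0.01 q7 1.81
```

There is essentially no contact down to tip z = 0.099 (1 N at the end), so the bar is down at its locked height. I'll retreat clear.

Call:
jog_arm(moves=[{"fingers":1,"xyz":[0,0,-4],"angular":[0,0,0]},{"fingers":1,"xyz":[0,0,-10],"angular":[0,0,0]},{"fingers":1,"xyz":[0,0,-16],"angular":[0,0,0]},{"fingers":1,"xyz":[0,0,-20],"angular":[0,0,0]},{"fingers":1,"xyz":[0,0,-20],"angular":[0,0,0]},{"fingers":1,"xyz":[0,0,-20],"angular":[0,0,0]}])

```text
clock: 20.82
position: [0.5079, 0.0613, 0.3152]
ee_rot: [0.114, -3.139, -0.001]
force: [0.4, 0.3, -0.2]
width: 0.003
```

```bash
python3 -c "
from h import *
from cell import job
st(); print(job.sign_off())"
```

```text
20.825 slide [0.0607 0.0052] 0.3152 F slide [-0.4  0.2  0.2] w 0.0 q7 1.61
the job is handed in; nothing more can be done
None
```

I pushed both tins down their lanes with shut fingers until the end stop held them. Then I pushed the keeper paddle past centre and the bar dropped across both lanes. I handed the job in at about 20.8 s of the 69 s allowed; sign-off gives no verdict.

**Tins:** both stopped at the same tool position (slide x = 0.060 m), tin b at 23 N and tin a at 13 N. In the last pictures the rims matched the predicted home outlines to within a few pixels. In that side view the gripper hid tin a, but it had matched to about 3 px in the picture before.

**Keeper:** the bar showed a uniform offset of about 2 px from the locked outline, with its slope within about 0.03 rad. That was too coarse to settle it, so I lowered the fingertip onto the bar. I felt only 1 N at 0.099 m, where the locked bar's top should be 0.098 m.

**Other things on the bench:** I planned every move to stay clear of them, and none looked moved in the pictures. I did not measure them again at the end.

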